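Roll the thick round bar into the V-cradle and up to its stop

ROBOT

A 6-joint arm with a two-finger parallel gripper is mounted at the origin on the work surface. World frame = base frame: x ahead of the robot, y to its left, z up, the work surface at z = 0. Lengths are in mm, angles in rad, forces in N, time in s.
With the tool pointing down it reaches from about 300 to 850 mm from the base axis. Payload 4.2 kg.
Tool frame: the origin (TCP) lies between the finger pads; the fingertips stand tip_reach ahead of it and the grasp point (between the pads) lies 11 mm behind it (tip_reach is the distance from the TCP to the fingertips, in mm); z points along the fingers, y is the line along which they close (so a half turn about z gives the same grasp; the last joint's range is limited). The gripper opens to 91 mm and grips with 3 to 60 N. Pads are 32 mm wide; open, the fingers measure 118 mm over their backs; the gripper's body (76 mm by 178 mm) begins 60 mm behind the grasp point.
Start: joints at [-1.133, 0.32, 1.565, -0, 1.257, -0.02], TCP at [254.141, -515.805, 221.976] pointing down, gripper open.
Joint ranges: [-3.11, 3.11], [-0.84, 2.01], [0.21, 2.61], [-1.34, 4.49], [0.05, 2.63], [-2.56, 2.56]. Speed limits (rad/s): [2.57, 2.57, 3.14, 3.14, 3.14, 3.14].

INTERFACE

Orientations are given as [roll, pitch, yaw] about the fixed x, y, z axes, in that order (R = Rz(yaw) Ry(pitch) Rx(roll)).
In Python, from bench import read_state, snapshot, get_calibration, hand_in, tip_reach gives the robot as it stands. The module is installed in compiled form; this text tells all that it offers.
- The arm moves only by the tool drive_tool, never from a script. Its argument "series" is a list of rows, each an object with "gripper": the opening in per cent of the stroke, from 0 (shut) to 100 (fully open); "offset": the shift along the world's x, y, z in m, a list of three; "dr": the turn, a rotation vector about the world's x, y, z in degrees, a list of three. In form: [{"gripper": gripper, "offset": [dx, dy, dz], "dr": [rx, ry, rz]}, ...]. A call has 1 to 12 rows; each row shifts and turns the commanded pose from where the row before left it; what a row does not reach is not made up. A row lasts 1/12 s, in which the tool goes at most 41.7 mm and 7.16 degrees, less where a joint would pass 70% of its speed; a pose out of reach is approached as far as the arm can. A call is refused whole if a number of a shift passes 0.0417 or a number of a turn 7.16, either way. A call with a gripper value outside its range is refused whole. The fingers move at their own pace and stop on an object; "force" is the grip in N (left out, the last holds). Time passes only in rows, so rows that do not move let the fingers close. It gives the time, the measured TCP pose, the force, the opening and the grip force at its end, in the units of the state.
- read_state(): the state, without advancing time (a new reading comes with each control period).
- snapshot(name): name is "side" or "top" or "wrist"; returns the picture (384x512x3 uint8, red, green, blue); there is no depth.
- get_calibration(name): a dict with "vertical_fov" (degrees; the focal length in pixels is half the picture's height over the tangent of half this angle, whatever the lens; pixels are square), "cx", "cy" (the principal point, pixels), "R" (3x3) and "t" (3): a world point X has camera coordinates R X + t. Camera axes: x right, y down, z forward; pixel columns grow to the right and rows downward; lengths in mm; the calibration is good to about 2 mm. A picture is of the moment at which its call begins: read the wrist's pose just before it. get_calibration takes no time and is no camera call; for the wrist camera it gives the pose at the moment of the call.
- hand_in(): hands the job in; it is judged then, once.
The state is a dict: "time_s": time; "joint_positions": joint angles; "qd": joint speeds; "effort": joint torques, N m; "tcp_pos": TCP position; "tcp_rot": TCP orientation; "ft_force": force on the tool from outside, world axes, zero at the start; "moment": the same for the moment, N m; "grip_width": finger opening in mm; "finger_force": force on a finger pad.
Only numpy, scipy, OpenCV 4.12 (cv2) and the standard library are available. Lean on these libraries where they do the work, as an engineer would, in place of code of your own. Each camera call takes 0.05 s, during which the arm holds its last target. There are 200 camera calls.

TASK

Roll the thicker of the two round wooden bars along the bench, up the low ramp and into the V of the wooden cradle, then push on its end to slide it along the V until its other end rests against the steel stop plate. Do it all by pushing with the fingers: never grip or lift the bar, let it roll all the way to the V rather than dragging it, and leave the thin bar and everything else on the bench where they are. Finish with the bar at rest in the V and the hand clear.

Things in the scene. Friction and masses are not known exactly. Their poses are not given: they have to be found in the camera images.
- thick_bar: Plain smooth beech cylinder, 50 mm diameter, 160 mm long, 0.15-0.31 kg. Origin at its centre; x along its length (ends at +/-80 mm), y and z turn as it rolls. Starts on the bench before the ramp, 190-270 mm from the V line, turned up to 0.12 rad from it, 20-45 mm too far from the stop. Friction about 0.4 on bench and fingers; rolls easily, stops soon after a push.
- cradle: Fixed wooden V-cradle. Origin on the bench under the bottom line of the V; x along the V towards the stop; y out over the ramp (the bar rolls towards -y). Wood from x = -70 to +80 mm. V bottom at z = 3 mm, its faces at 30 degrees, back face up to (y, z) = (-26, 18) mm, then a steep wall to (-40, 42), flat to y = -61. A 50 mm bar in the V has its axis at y 0, z 32 mm.
- crest (a point): Mid-point of the cradle's crest, at (0, 16.5, 12.5) mm in its frame: the edge between ramp and V. The ramp falls straight from here to its foot on the bench at y = 81 mm. Axes as the cradle.
- stop (a point): Point on the inner face of the cradle's upright steel stop plate, at (80, 0, 32) mm in its frame. The plate is 65 mm high and spans y = -61 to +31 mm. A 160 mm bar touching it has its centre at x = 0 and its other end at x = -80 mm, 10 mm beyond the wood and open to be pushed. Axes as the cradle.
- thin_bar: Bystander: a thin beech bar, 28 mm diameter, 160 mm long, lying behind the thick bar, farther out from the ramp (400 to 430 mm from the V line). Origin at its centre on its axis, x along its length. It rolls easily too.
- last: Bystander: white shoe last about 240 mm long, 60 to 75 mm wide and 90 mm high, a bent steel hook on top up to 125 mm. Origin under its middle, x towards the toe.
- pincers: Bystander: lasting pincers lying flat, 210 mm long, 80 mm over the black handles, 20 mm high. Origin at mid-length underneath, x towards the jaws.
- hammer: Bystander: hammer with a wooden handle, about 250 mm long, lying flat on the bench. Origin underneath, x from handle to head.
- glue: Bystander: closed can, 70 mm diameter, 85 mm high. Origin under its centre.
- tack_tin: Bystander: small steel bowl, 70 mm diameter, 30 mm high. Origin under its centre.
- spool: Bystander: wooden spool standing upright, 44 mm diameter, 55 mm high. Origin under its centre.
- heel_block: Bystander: black rubber heel block 70 x 65 x 30 mm high. Origin under its centre.
Things that resemble listed ones, but are neither listed nor needed, are in the scene too. Leave any blue or green look-alike of the thick_bar alone.

How it is judged:
By the outcome, as a careful person would: the job done as asked, in the order asked, and still so for the second after the job is handed in, with the robot touching nothing.
It also fails if it takes over 54 s, if anything falls off the work surface, if the arm or the gripper's body presses on something with over 40 N, if the wrist force passes 120 N, or if a joint passes its speed limit or range.

## Working session

There is one attempt and no reset: what is moved stays moved. The work goes in short steps, Python scripts to look and compute and a tool call to move; the robot and the scene stay as the last step left them, time stands still between calls to the robot, and variables do not carry over. Pictures are saved under pics/ and viewed, at most 10 in all, crops included, and the job is handed in when it is done.

Besides the shell and the picture viewer there is one more tool, called after "Request:" as name([rows], argument=value, ...), one row to a line, values as JSON. drive_tool: Moves the arm, as the interface text tells. Its arguments: {"type":"object","properties":{"series":{"type":"array","items":{"type":"object","properties":{"gripper":{"type":"number"},"offset":{"type":"array","items":{"type":"number"}},"dr":{"type":"array","items":{"type":"number"}}}}},"force":{"type":"number"}},"required":["series"]}

```bash
mkdir -p pics; python3 - <<'E'
from bench import *
import cv2,numpy as np
print(read_state()); print(tip_reach if not callable(tip_reach) else tip_reach())
for n in("top","side"):
    im=snapshot(n); cv2.imwrite(f"pics/{n}0.png",cv2.resize(im[:,:,::-1],None,fx=1.5,fy=1.5)); np.save(f"{n}0.npy",im)
    print(n,get_calibration(n))
E
```

```text
{'time_s': 0.0, 'joint_positions': array([-1.13301865e+00,  3.20293098e-01,  1.56571013e+00, -1.33013548e-05,
        1.25738707e+00, -1.99940968e-02]), 'qd': array([ 0.00093832,  0.00075146,  0.00099859,  0.00078707, -0.00054502,
        0.00092541]), 'effort': array([ 1.63307905e-03, -4.12451684e+01, -2.31975281e+01,  7.27242208e-02,
        4.55977803e-02, -1.52773623e-04]), 'tcp_pos': array([ 253.90700905, -515.33947373,  221.10751118]), 'tcp_rot': array([-3.13979512e+00, -2.32963232e-05,  4.57775862e-01]), 'ft_force': array([-0.04942901,  0.08040575,  0.04763457]), 'moment': array([-0.02522703, -0.00394389,  0.0657405 ]), 'finger_force': 0.0, 'grip_width': 90.9499446811446}
8.0
top {'vertical_fov': 54.85322796311761, 'cx': 258.07807194705845, 'cy': 195.56229833251118, 'R': array([[-0.01551545, -0.99984353,  0.00849569],
       [-0.9921129 ,  0.0143374 , -0.12452484],
       [ 0.12438355, -0.01036074, -0.99218012]]), 't': array([ 41.48675073, 555.36239938, 980.01878257])}
side {'vertical_fov': 42.44378207308534, 'cx': 243.78617109940694, 'cy': 183.75010907659097, 'R': array([[-0.99612029, -0.08799576, -0.00105401],
       [-0.06719647,  0.76829503, -0.63655901],
       [ 0.05682429, -0.63401852, -0.77122728]]), 't': array([ 583.36826178,   58.35035277, 1633.72274234])}
```

View pics/top0.png

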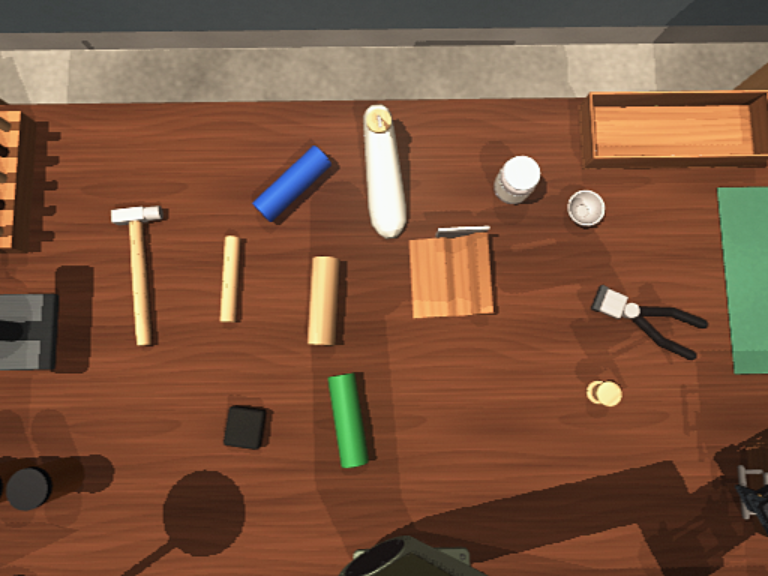

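View pics/side0.png

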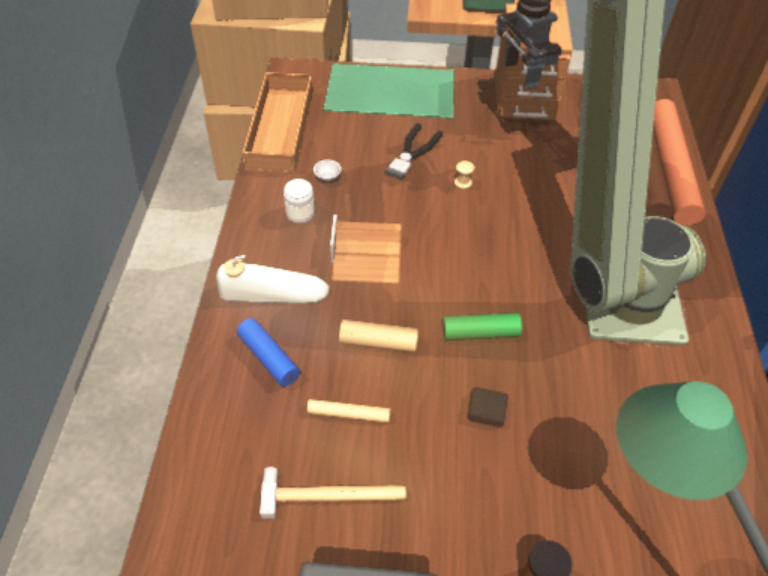

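The top view (1.5x) shows the thick bar at (323,301), the cradle at (410–495, 235–318) with its stop plate at (464,231) on the far side, and the thin bar at (230,279). The green and blue look-alikes are nearby but off the path. The cradle frame is close to the world axes.

```bash
cat > h.py <<'E'
from bench import *
import cv2,numpy as np
def ray(n,px,z,C=None):
    C=C or get_calibration(n); f=192/np.tan(np.radians(C["vertical_fov"]/2))
    R=np.array(C["R"]);t=np.array(C["t"]);px=np.atleast_2d(px).astype(float)
    d=np.c_[(px[:,0]-C["cx"])/f,(px[:,1]-C["cy"])/f,np.ones(len(px))]@R
    o=-R.T@t; return o+d*((z-o[2])/d[:,2])[:,None]
def proj(n,X):
    C=get_calibration(n); f=192/np.tan(np.radians(C["vertical_fov"]/2))
    c=np.atleast_2d(X)@np.array(C["R"]).T+C["t"]; return c[:,:2]/c[:,2:]*f+[C["cx"],C["cy"]]
def comp(n,im,lo,hi,seed):
    m=cv2.inRange(cv2.cvtColor(im,cv2.COLOR_RGB2HSV),lo,hi)
    _,l=cv2.connectedComponents(m,connectivity=4); 
    x,y=seed; k=l[y,x]
    c=max(cv2.findContours((l==k).astype(np.uint8),0,1)[0],key=cv2.contourArea) if k else None
    return c
def bar(n,im,seed,z):
    c=comp(n,im,(8,60,120),(28,190,255),seed); r=cv2.minAreaRect(c); b=cv2.boxPoints(r)
    e=[np.linalg.norm(b[i]-b[(i+1)%4]) for i in(0,1)]
    i=0 if e[0]<e[1] else 1
    p=np.array([(b[i]+b[i+1])/2,(b[(i+2)%4]+b[(i+3)%4])/2]); 
    return r,ray(n,p,z)
E
python3 - <<'E'
from h import *
T=np.load("top0.npy");S=np.load("side0.npy")
H=cv2.cvtColor(T,cv2.COLOR_RGB2HSV);print("hsv bar,cradle,bench",H[200,215],H[190,285],H[185,255],H[230,290])
for n,im,seed,z,s in(("top",T,(215,200),25,"thick"),("top",T,(153,186),14,"thin"),("side",S,(253,224),25,"thick"),("side",S,(232,274),14,"thin")):
    r,P=bar(n,im,seed,z); print(s,n,np.round(r[1],1),np.round(P,1).tolist(),"len",np.linalg.norm(P[0]-P[1]).round(1),"mid",P.mean(0).round(1),"ang",np.arctan2(*(P[0]-P[1])[[1,0]]).round(3))
c=T[145:225,260:340,::-1];cv2.imwrite("pics/c.png",cv2.resize(c,None,fx=7,fy=7,interpolation=2))
E
```

```text
hsv bar,cradle,bench [ 21 101 247] [ 13 153 236] [ 10 159 112] [ 10 165 139]
thick top [316.6 512.9] [[476.1, -667.6, 25.0], [480.7, 738.5, 25.0]] len 1406.1 mid [478.4  35.5  25. ] ang -1.574
thin top [316.6 512.9] [[476.6, -675.3, 14.0], [481.2, 746.0, 14.0]] len 1421.3 mid [478.9  35.4  14. ] ang -1.574
thick side [432. 383.] [[1124.2, 76.3, 25.0], [-293.4, -47.7, 25.0]] len 1423.0 mid [415.4  14.3  25. ] ang 0.087Traceback (most recent call last):
  File "<stdin>", line 5, in <module>
  File "h.py", line 18, in bar
    c=comp(n,im,(8,60,120),(28,190,255),seed); r=cv2.minAreaRect(c); b=cv2.boxPoints(r)
                                                 ~~~~~~~~~~~~~~~^^^
cv2.error: OpenCV(4.12.0) /io/opencv/modules/imgproc/src/convhull.cpp:143: error: (-215:Assertion failed) total >= 0 && (depth == CV_32F || depth == CV_32S) in function 'convexHull'
```

```bash
sed -i 's/(8,60,120),(28,190,255)/(15,50,110),(32,148,255)/' h.py
python3 - <<'E'
from h import *
T=np.load("top0.npy");S=np.load("side0.npy")
for n,im,seed,z,s in(("top",T,(215,200),25,"thick"),("top",T,(153,186),14,"thin"),("side",S,(253,224),25,"thick"),("side",S,(232,274),14,"thin")):
  try:
    r,P=bar(n,im,seed,z); print(s,n,np.round(r[1],1),np.round(P,1).tolist(),"len",np.linalg.norm(P[0]-P[1]).round(1),"mid",P.mean(0).round(1),"ang",np.arctan2(*(P[0]-P[1])[[1,0]]).round(3))
  except Exception as e: print(s,n,"fail")
c=comp("top",T,(9,100,165),(16,175,255),(285,190))
if c is not None: print("cradle",cv2.contourArea(c),cv2.approxPolyDP(cv2.convexHull(c),2.5,True)[:,0].tolist())
c=T[145:225,260:340,::-1];cv2.imwrite("pics/c.png",cv2.resize(c,None,fx=7,fy=7,interpolation=2))
E
```

```text
thick top [15.1 58.6] [[628.3, 148.9, 25.0], [466.0, 159.2, 25.0]] len 162.6 mid [547.2 154.   25. ] ang -0.063
thin top [ 9.2 57.3] [[672.9, 326.3, 14.0], [510.9, 331.2, 14.0]] len 162.1 mid [591.9 328.7  14. ] ang -0.031
thick side [52.3 16.1] [[628.3, 150.2, 25.0], [464.5, 159.9, 25.0]] len 164.1 mid [546.4 155.1  25. ] ang -0.059
thin side [55.   9.4] [[672.4, 326.4, 14.0], [510.9, 332.3, 14.0]] len 161.6 mid [591.7 329.4  14. ] ang -0.037
cradle 2616.0 [[324, 155], [328, 208], [275, 211], [273, 160]]
```

View pics/c.png

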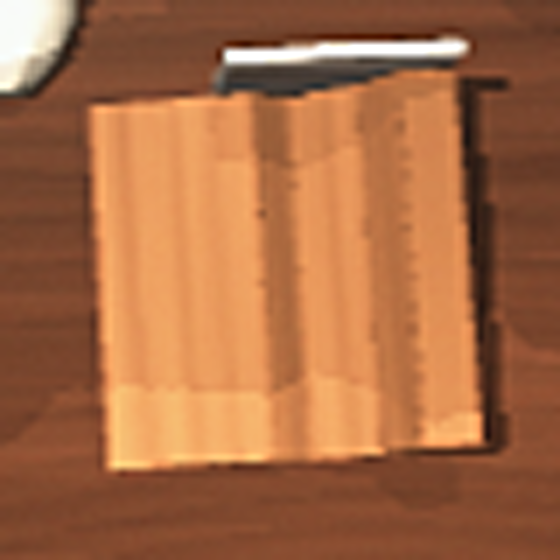

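The crop (7x, from (260,145)) shows the ramp-foot corners at about (90,103) and (106,469), and the top-flat corners at (460,70) and (484,443). The plate is at the far end, and the crest line is near u≈255–272. I'll fit the cradle pose to these four corners.

```bash
python3 - <<'E'
from h import *
uv=np.array([[90,103],[106,469],[484,443],[460,70]])/7+[260,145]-.43
M=np.array([[80,81,0],[-70,81,0],[-70,-61,42],[80,-61,42]],float)
W=np.array([ray("top",p,z)[0] for p,z in zip(uv,M[:,2])])
a=M[:,:2]-M[:,:2].mean(0); b=W[:,:2]-W[:,:2].mean(0)
th=np.arctan2((a[:,0]*b[:,1]-a[:,1]*b[:,0]).sum(),(a*b).sum()); R=np.array([[np.cos(th),-np.sin(th)],[np.sin(th),np.cos(th)]])
o=W[:,:2].mean(0)-R@M[:,:2].mean(0); print("cradle",o,th,"res",(W[:,:2]-(M[:,:2]@R.T+o)).round(1).tolist())
def c2w(p): return R@np.array(p[:2])+o
for m,e in(((547,154.5),-.061),((591.8,329),-.034)): print("in cradle",R.T@(np.array(m)-o),e-th)
print("V near end",c2w((-80,0)),"stop",c2w((80,0)),"crest px",((proj("top",[*c2w((-70,16.5)),12.5])-[260,145])*7).round())
E
```

```text
cradle [586.1813962  -94.06041757] 0.022882956448005545 res [[0.4, 1.2], [-0.3, 1.2], [1.0, -1.4], [-1.1, -1.1]]
in cradle [-33.48383754 249.39185154] -0.08388295644800554
in cradle [ 15.2971611  422.82109985] -0.05688295644800555
V near end [506.20234047 -95.89089432] stop [666.16045192 -92.22994081] crest px [[269. 457.]]
```

Request:
drive_tool([
  {"gripper": 100, "offset": [0.0148, 0.0361, 0], "dr": [0, 0, 3]},
  {"gripper": 100, "offset": [0.0148, 0.0361, 0], "dr": [0, 0, 3]},
  {"gripper": 100, "offset": [0.0148, 0.0361, 0], "dr": [0, 0, 3]},
  {"gripper": 100, "offset": [0.0148, 0.0361, 0], "dr": [0, 0, 3]},
  {"gripper": 100, "offset": [0.0148, 0.0361, 0], "dr": [0, 0, 3]},
  {"gripper": 100, "offset": [0.0148, 0.0361, 0], "dr": [0, 0, 3]},
  {"gripper": 100, "offset": [0.0148, 0.0361, 0], "dr": [0, 0, 3]},
  {"gripper": 100, "offset": [0.0148, 0.0361, 0], "dr": [0, 0, 3]},
  {"gripper": 100, "offset": [0.0148, 0.0361, 0], "dr": [0, 0, 3]},
  {"gripper": 100, "offset": [0.0148, 0.0361, 0], "dr": [0, 0, 3]},
  {"gripper": 100, "offset": [0.0148, 0.0361, 0], "dr": [0, 0, 3]},
  {"gripper": 100, "offset": [0.0148, 0.0361, 0], "dr": [0, 0, 3]},
])

```text
time_s: 1.1
tcp_pos: [431.8, -80.7, 221.9]
tcp_rot: [-3.142, 0.0, 1.089]
ft_force: [1.3, -0.2, -0.3]
grip_width: 91.4
finger_force: 0.0
```

Request:
drive_tool([
  {"gripper": 100, "offset": [0.0148, 0.0361, 0], "dr": [0, 0, 3]},
  {"gripper": 100, "offset": [0.0148, 0.0361, 0], "dr": [0, 0, 3]},
  {"gripper": 100, "offset": [0.0148, 0.0361, 0], "dr": [0, 0, 3]},
  {"gripper": 100, "offset": [0.0148, 0.0361, 0], "dr": [0, 0, 3]},
  {"gripper": 100, "offset": [0.0148, 0.0361, 0], "dr": [0, 0, 3]},
  {"gripper": 100, "offset": [0.0148, 0.0361, 0], "dr": [0, 0, 3]},
  {"gripper": 100, "offset": [0.0148, 0.0361, 0], "dr": [0, 0, 3]},
  {"gripper": 100, "offset": [0.0148, 0.0361, 0], "dr": [0, 0, 3]},
  {"gripper": 100, "offset": [0, 0, 0], "dr": [0, 0, 0]},
  {"gripper": 100, "offset": [0, 0, 0], "dr": [0, 0, 0]},
])

```text
time_s: 1.93
tcp_pos: [550.1, 207.7, 220.8]
tcp_rot: [-3.14, 0.001, 1.508]
ft_force: [0.3, -0.7, 0.2]
grip_width: 91.1
finger_force: 0.0
```

Request:
drive_tool([
  {"gripper": 100, "offset": [0, 0, -0.02], "dr": [0, 0, 0]},
  {"gripper": 100, "offset": [0, 0, -0.03], "dr": [0, 0, 0]},
  {"gripper": 100, "offset": [0, 0, -0.03], "dr": [0, 0, 0]},
  {"gripper": 100, "offset": [0, 0, -0.03], "dr": [0, 0, 0]},
  {"gripper": 100, "offset": [0, 0, -0.03], "dr": [0, 0, 0]},
  {"gripper": 100, "offset": [0, 0, -0.03], "dr": [0, 0, 0]},
  {"gripper": 100, "offset": [0, 0, -0.015], "dr": [0, 0, 0]},
  {"gripper": 100, "offset": [0, 0, -0.01], "dr": [0, 0, 0]},
  {"gripper": 100, "offset": [0, 0, 0], "dr": [0, 0, 0]},
  {"gripper": 100, "offset": [0, 0, 0], "dr": [0, 0, 0]},
])

```text
time_s: 2.77
tcp_pos: [550.3, 205.5, 27.4]
tcp_rot: [3.141, 0.0, 1.504]
ft_force: [0.1, 0.2, 0.3]
grip_width: 91.4
finger_force: 0.0
```

```bash
python3 - <<'E'
from h import *
im=snapshot("top"); cv2.imwrite("pics/t1.png",cv2.resize(im[120:260,100:350,::-1],None,fx=3,fy=3,interpolation=2)); s=read_state();print(s["tcp_pos"],s["ft_force"])
E
```

```text
[550.92110438 205.90683584  28.18867125] [ 0.43930502 -0.3781304   0.35959175]
```

View pics/t1.png

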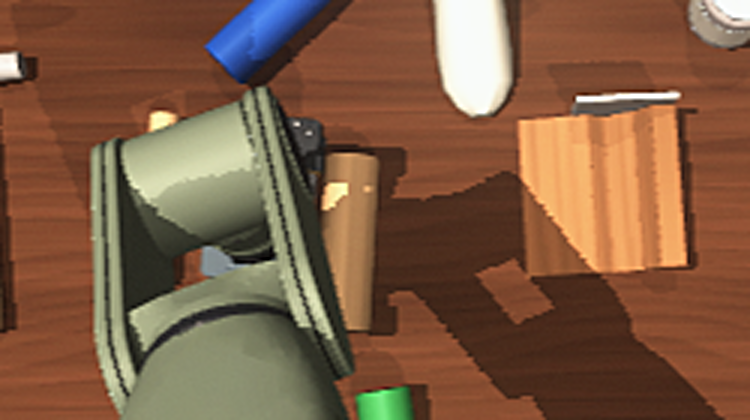

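The bar hasn't moved. The fingers are right behind it and the path to the cradle is free, so I'll start the slow rolling push while turning gradually to the V line.

Request:
drive_tool([
  {"gripper": 100, "offset": [0, -0.004, -0.002], "dr": [0, 0, 0]},
  {"gripper": 100, "offset": [0, -0.004, 0], "dr": [0, 0, 0]},
  {"gripper": 100, "offset": [0, -0.004, 0], "dr": [0, 0, 0]},
  {"gripper": 100, "offset": [0, -0.004, 0], "dr": [0, 0, 0]},
  {"gripper": 100, "offset": [0, -0.005, 0], "dr": [0, 0, 0.3]},
  {"gripper": 100, "offset": [0, -0.005, 0], "dr": [0, 0, 0.3]},
  {"gripper": 100, "offset": [0, -0.005, 0], "dr": [0, 0, 0.3]},
  {"gripper": 100, "offset": [0, -0.005, 0], "dr": [0, 0, 0.3]},
  {"gripper": 100, "offset": [0, -0.005, 0], "dr": [0, 0, 0.3]},
  {"gripper": 100, "offset": [0, -0.005, 0], "dr": [0, 0, 0.3]},
  {"gripper": 100, "offset": [0, -0.005, 0], "dr": [0, 0, 0.3]},
  {"gripper": 100, "offset": [0, -0.005, 0], "dr": [0, 0, 0.3]},
])

```text
time_s: 3.82
tcp_pos: [550.1, 149.7, 25.0]
tcp_rot: [3.142, 0.0, 1.547]
ft_force: [0.7, -0.4, -0.1]
grip_width: 91.1
finger_force: 0.1
```

```bash
cat > l.py <<'E'
import sys
from h import *
im=snapshot("side"); s=read_state(); print(s["time_s"],s["tcp_pos"].round(1),s["tcp_rot"].round(3),s["ft_force"].round(1))
cv2.imwrite(f"pics/{sys.argv[1]}.png",cv2.resize(im[110:290,150:350,::-1],None,fx=3,fy=3,interpolation=2))
E
python3 l.py s1
```

```text
3.8667 [550.  148.9  24.9] [-3.141e+00  1.000e-03  1.547e+00] [-0.1 -0.5 -0. ]
```

View pics/s1.png

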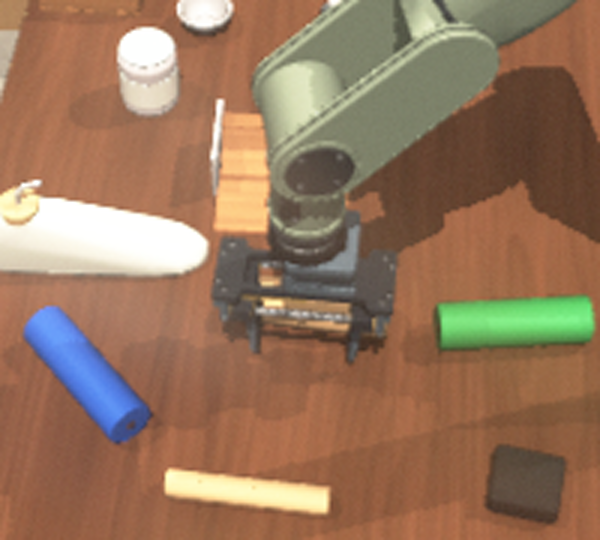

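The side view shows the bar just ahead of the two fingers around (310,305). The thin bar, green bar, blue bar and last are untouched. I'll keep pushing.

Request:
drive_tool([
  {"gripper": 100, "offset": [0, -0.005, 0], "dr": [0, 0, 0.3]},
  {"gripper": 100, "offset": [0, -0.006, 0], "dr": [0, 0, 0.3]},
  {"gripper": 100, "offset": [0, -0.006, 0], "dr": [0, 0, 0.3]},
  {"gripper": 100, "offset": [0, -0.006, 0], "dr": [0, 0, 0.3]},
  {"gripper": 100, "offset": [0, -0.006, 0], "dr": [0, 0, 0.3]},
  {"gripper": 100, "offset": [0, -0.006, 0], "dr": [0, 0, 0.3]},
  {"gripper": 100, "offset": [0, -0.006, 0], "dr": [0, 0, 0.3]},
  {"gripper": 100, "offset": [0, -0.006, 0], "dr": [0, 0, 0.3]},
  {"gripper": 100, "offset": [0, -0.006, 0], "dr": [0, 0, 0.3]},
  {"gripper": 100, "offset": [0, -0.006, 0], "dr": [0, 0, 0]},
  {"gripper": 100, "offset": [0, -0.006, 0], "dr": [0, 0, 0]},
  {"gripper": 100, "offset": [0, -0.006, 0], "dr": [0, 0, 0]},
])

```text
time_s: 4.87
tcp_pos: [550.2, 78.6, 25.0]
tcp_rot: [3.141, -0.0, 1.594]
ft_force: [0.1, 0.7, -0.6]
grip_width: 91.4
finger_force: 0.1
```

```bash
python3 l.py s2
```

```text
4.9167 [550.1  77.7  25. ] [-3.141e+00  1.000e-03  1.594e+00] [-0.3 -0.3 -0.1]
```

View pics/s2.png

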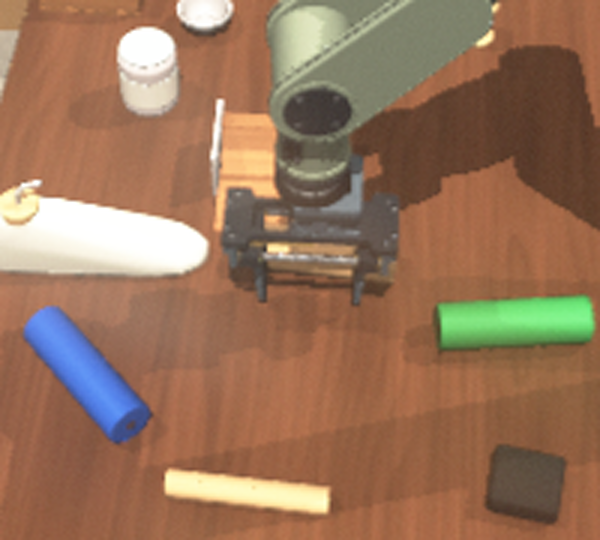

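Request:
drive_tool([
  {"gripper": 100, "offset": [0, -0.006, 0], "dr": [0, 0, 0]},
  {"gripper": 100, "offset": [0, -0.006, 0], "dr": [0, 0, 0]},
  {"gripper": 100, "offset": [0, -0.006, 0], "dr": [0, 0, 0]},
  {"gripper": 100, "offset": [0, -0.006, 0], "dr": [0, 0, 0]},
  {"gripper": 100, "offset": [0, -0.006, 0], "dr": [0, 0, 0]},
  {"gripper": 100, "offset": [0, -0.006, 0], "dr": [0, 0, 0]},
  {"gripper": 100, "offset": [0, -0.006, 0], "dr": [0, 0, 0]},
  {"gripper": 100, "offset": [0, -0.006, 0], "dr": [0, 0, 0]},
  {"gripper": 100, "offset": [0, -0.006, 0], "dr": [0, 0, 0]},
  {"gripper": 100, "offset": [0, -0.006, 0], "dr": [0, 0, 0]},
  {"gripper": 100, "offset": [0, -0.006, 0.001], "dr": [0, 0, 0]},
  {"gripper": 100, "offset": [0, -0.006, 0.001], "dr": [0, 0, 0]},
])

```text
time_s: 5.92
tcp_pos: [550.3, 6.9, 27.2]
tcp_rot: [3.141, -0.0, 1.594]
ft_force: [0.8, 2.9, 1.9]
grip_width: 91.2
finger_force: 1.3
```

Request:
drive_tool([
  {"gripper": 100, "offset": [0, -0.005, 0.001], "dr": [0, 0, 0]},
  {"gripper": 100, "offset": [0, -0.005, 0.001], "dr": [0, 0, 0]},
  {"gripper": 100, "offset": [0, -0.005, 0], "dr": [0, 0, 0]},
  {"gripper": 100, "offset": [0, -0.005, 0], "dr": [0, 0, 0]},
  {"gripper": 100, "offset": [0, -0.004, 0], "dr": [0, 0, 0]},
  {"gripper": 100, "offset": [0, -0.004, 0], "dr": [0, 0, 0]},
  {"gripper": 100, "offset": [0, -0.004, 0], "dr": [0, 0, 0]},
  {"gripper": 100, "offset": [0, -0.004, 0], "dr": [0, 0, 0]},
])

```text
time_s: 6.58
tcp_pos: [550.1, -29.1, 28.9]
tcp_rot: [-3.142, -0.0, 1.594]
ft_force: [0.0, 2.5, 1.4]
grip_width: 91.1
finger_force: 1.3
```

```bash
python3 l.py s3
```

```text
6.6333 [550.1 -30.   28.9] [-3.142e+00  1.000e-03  1.594e+00] [-0.8 -0.1  0.1]
```

View pics/s3.png

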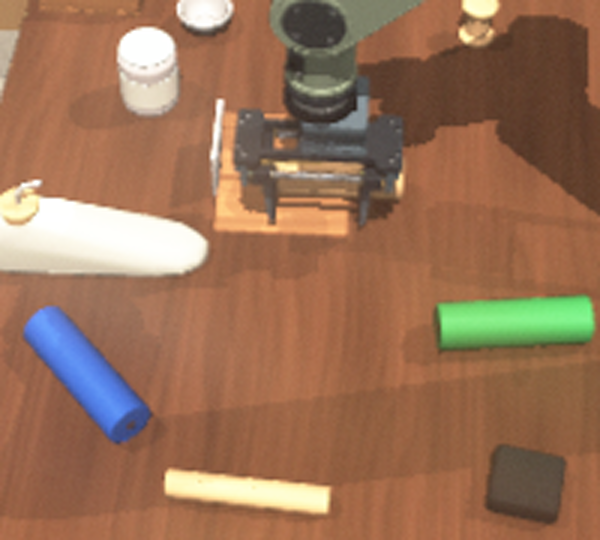

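The bar is at the top of the ramp with about 2.5 N of pushing force, and its near end shows at (402,187). Now I'll ease it over the crest.

Request:
drive_tool([
  {"gripper": 100, "offset": [0, -0.003, 0.001], "dr": [0, 0, 0]},
  {"gripper": 100, "offset": [0, -0.003, 0], "dr": [0, 0, 0]},
  {"gripper": 100, "offset": [0, -0.003, 0], "dr": [0, 0, 0]},
  {"gripper": 100, "offset": [0, -0.003, 0], "dr": [0, 0, 0]},
  {"gripper": 100, "offset": [0, -0.003, 0], "dr": [0, 0, 0]},
  {"gripper": 100, "offset": [0, -0.002, 0], "dr": [0, 0, 0]},
  {"gripper": 100, "offset": [0, 0, 0], "dr": [0, 0, 0]},
  {"gripper": 100, "offset": [0, 0, 0], "dr": [0, 0, 0]},
  {"gripper": 100, "offset": [0, 0, 0], "dr": [0, 0, 0]},
  {"gripper": 100, "offset": [0, 0, 0], "dr": [0, 0, 0]},
  {"gripper": 100, "offset": [0, 0, 0], "dr": [0, 0, 0]},
  {"gripper": 100, "offset": [0, 0, 0], "dr": [0, 0, 0]},
])

```text
time_s: 7.63
tcp_pos: [550.2, -45.7, 30.0]
tcp_rot: [3.141, 0.0, 1.594]
ft_force: [-0.3, -0.2, 0.3]
grip_width: 91.4
finger_force: 0.0
```

```bash
python3 l.py s4
```

```text
7.6833 [550.1 -45.7  30. ] [3.142 0.    1.594] [0.4 0.2 0.1]
```

View pics/s4.png

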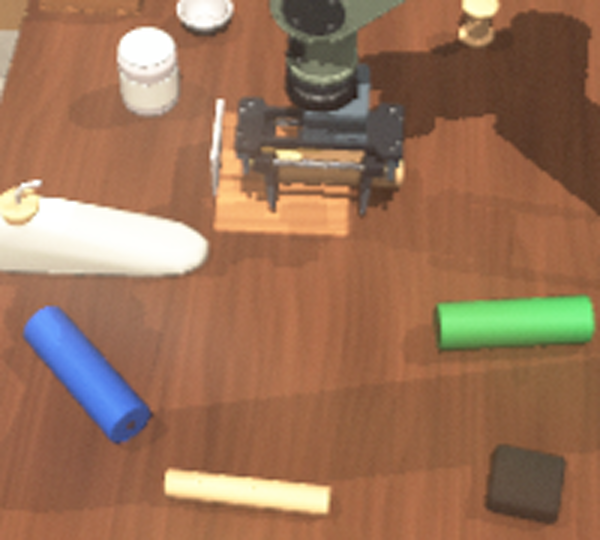

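The force has dropped to zero and the bar has settled lower, apparently in the V. I'll back off, lift, close the fingers and go round to its near end.

Request:
drive_tool([
  {"gripper": 100, "offset": [0, 0.008, 0], "dr": [0, 0, 0]},
  {"gripper": 100, "offset": [0, 0.008, 0], "dr": [0, 0, 0]},
  {"gripper": 100, "offset": [0, 0, 0.025], "dr": [0, 0, 0]},
  {"gripper": 100, "offset": [0, 0, 0.035], "dr": [0, 0, 0]},
  {"gripper": 0, "offset": [0, 0, 0.035], "dr": [0, 0, 0]},
  {"gripper": 0, "offset": [-0.03, 0, 0.015], "dr": [0, 0, 0]},
  {"gripper": 0, "offset": [-0.03, 0, 0], "dr": [0, 0, 0]},
  {"gripper": 0, "offset": [-0.03, 0, 0], "dr": [0, 0, 0]},
  {"gripper": 0, "offset": [-0.03, 0, 0], "dr": [0, 0, 0]},
  {"gripper": 0, "offset": [-0.01, -0.025, 0], "dr": [0, 0, 0]},
  {"gripper": 0, "offset": [0, -0.025, 0], "dr": [0, 0, 0]},
  {"gripper": 0, "offset": [0, -0.018, 0], "dr": [0, 0, 0]},
])

```text
time_s: 8.68
tcp_pos: [419.3, -98.1, 140.4]
tcp_rot: [3.141, 0.0, 1.595]
ft_force: [1.2, 0.1, -0.5]
grip_width: 40.8
finger_force: 0.0
```

Request:
drive_tool([
  {"gripper": 0, "offset": [0, 0, 0], "dr": [0, 0, 0]},
  {"gripper": 0, "offset": [0, 0, 0], "dr": [0, 0, 0]},
])

```text
time_s: 8.85
tcp_pos: [420.1, -97.6, 140.0]
tcp_rot: [3.141, -0.001, 1.592]
ft_force: [-0.2, -0.4, -1.0]
grip_width: 27.4
finger_force: 0.0
```

```bash
python3 - <<'E'
from h import *
S=snapshot("side");T=snapshot("top");s=read_state();print(s["tcp_pos"],s["grip_width"])
cv2.imwrite("pics/b.png",np.hstack([cv2.resize(a[:,:,::-1],(400,400),interpolation=2) for a in(S[110:230,200:320],T[130:250,230:350])]))
o=np.array([586.2,-94.1]);th=.0229;R=np.array([[np.cos(th),-np.sin(th)],[np.sin(th),np.cos(th)]])
for n,im in(("side",S),("top",T)):
    px=proj(n,[*(R@[-35,0]+o),57])[0].astype(int)
    try:
        r,P=bar(n,im,tuple(px),32);print(n,np.round(r[1],1),[ (R.T@(p[:2]-o)).round(1).tolist() for p in P])
    except Exception as e: print(n,px,"fail",cv2.cvtColor(im,cv2.COLOR_RGB2HSV)[px[1],px[0]])
E
```

```text
[420.05149914 -96.86994566 139.86820173] 19.313172609419855
side [60.2 14. ] [[76.0, 2.3], [-130.8, 0.1]]
top [58.9 16.7] [[34.5, 1.1], [-128.1, 0.3]]
```

View pics/b.png

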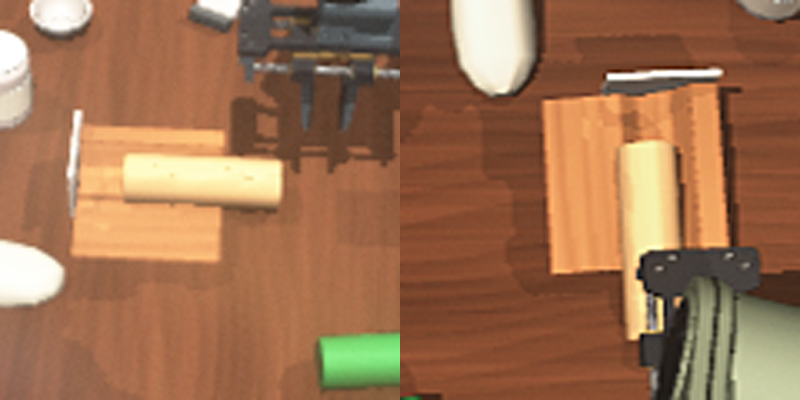

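The bar is seated in the V (y≈0.5), spanning x ≈ −127 to +34 in the cradle frame, so it has about 46 mm to slide. I'll descend behind its near end and push slowly along +x.

Request:
drive_tool([
  {"gripper": 0, "offset": [-0.003, 0, -0.02], "dr": [0, 0, 0]},
  {"gripper": 0, "offset": [0, 0, -0.025], "dr": [0, 0, 0]},
  {"gripper": 0, "offset": [0, 0, -0.025], "dr": [0, 0, 0]},
  {"gripper": 0, "offset": [0, 0, -0.025], "dr": [0, 0, 0]},
  {"gripper": 0, "offset": [0, 0, -0.019], "dr": [0, 0, 0]},
  {"gripper": 0, "offset": [0, 0, 0], "dr": [0, 0, 0]},
  {"gripper": 0, "offset": [0.005, 0, 0], "dr": [0, 0, 0]},
  {"gripper": 0, "offset": [0.005, 0, 0], "dr": [0, 0, 0]},
  {"gripper": 0, "offset": [0.005, 0, 0], "dr": [0, 0, 0]},
  {"gripper": 0, "offset": [0.004, 0, 0], "dr": [0, 0, 0]},
  {"gripper": 0, "offset": [0.003, 0, 0], "dr": [0, 0, 0]},
  {"gripper": 0, "offset": [0.003, 0, 0], "dr": [0, 0, 0]},
])

```text
time_s: 9.95
tcp_pos: [443.0, -97.9, 26.6]
tcp_rot: [3.14, 0.0, 1.594]
ft_force: [-0.9, -0.1, 0.0]
grip_width: 0.8
finger_force: 0.0
```

Request:
drive_tool([
  {"gripper": 0, "offset": [0.003, 0, 0], "dr": [0, 0, 0]},
  {"gripper": 0, "offset": [0.003, 0, 0], "dr": [0, 0, 0]},
  {"gripper": 0, "offset": [0.003, 0, 0], "dr": [0, 0, 0]},
  {"gripper": 0, "offset": [0.003, 0, 0], "dr": [0, 0, 0]},
  {"gripper": 0, "offset": [0.003, 0, 0], "dr": [0, 0, 0]},
  {"gripper": 0, "offset": [0.003, 0, 0], "dr": [0, 0, 0]},
  {"gripper": 0, "offset": [0.003, 0, 0], "dr": [0, 0, 0]},
])

```text
time_s: 10.53
tcp_pos: [463.4, -97.8, 25.9]
tcp_rot: [3.141, -0.0, 1.594]
ft_force: [-1.7, 0.1, 0.6]
grip_width: 0.8
finger_force: 1.1
```

```bash
cat > m.py <<'E'
from h import *
S=snapshot("side");s=read_state();print(s["time_s"],s["tcp_pos"].round(1),s["ft_force"].round(1),s["grip_width"])
o=np.array([586.2,-94.1]);th=.0229;R=np.array([[np.cos(th),-np.sin(th)],[np.sin(th),np.cos(th)]])
cv2.imwrite("pics/m%.1f.png"%s["time_s"],cv2.resize(S[110:230,200:320,::-1],(600,600),interpolation=2))
# bar top line profile: sample S channel along the bar's top
xs=np.arange(-140,86,4.);P=np.c_[(np.c_[xs,0*xs+8]@R.T)+o,0*xs+55]
px=proj("side",P).round().astype(int);h=cv2.cvtColor(S,cv2.COLOR_RGB2HSV)[px[:,1],px[:,0]]
print([(int(x),int(a),int(b),int(c)) for x,(a,b,c) in zip(xs,h)])
E
python3 m.py
```

```text
10.5833 [464.4 -97.9  26. ] [-0.2  1.1  0.1] 0.4061117622746347
[(-140, 11, 135, 96), (-136, 11, 69, 81), (-132, 8, 29, 71), (-128, 8, 44, 70), (-124, 8, 72, 67), (-120, 8, 64, 72), (-116, 9, 45, 74), (-112, 13, 83, 101), (-108, 15, 112, 155), (-104, 15, 118, 167), (-100, 15, 120, 202), (-96, 20, 103, 249), (-92, 20, 100, 250), (-88, 21, 100, 250), (-84, 20, 99, 251), (-80, 21, 101, 251), (-76, 21, 100, 251), (-72, 20, 102, 251), (-68, 21, 99, 251), (-64, 15, 120, 147), (-60, 14, 117, 159), (-56, 14, 119, 178), (-52, 14, 120, 178), (-48, 14, 118, 177), (-44, 16, 116, 220), (-40, 23, 88, 251), (-36, 25, 75, 254), (-32, 25, 73, 254), (-28, 25, 72, 254), (-24, 25, 71, 254), (-20, 25, 75, 254), (-16, 25, 72, 254), (-12, 25, 73, 254), (-8, 25, 73, 254), (-4, 25, 75, 254), (0, 25, 76, 253), (4, 25, 76, 254), (8, 25, 76, 254), (12, 25, 70, 254), (16, 25, 71, 254), (20, 25, 74, 254), (24, 25, 75, 254), (28, 26, 68, 254), (32, 28, 57, 254), (36, 28, 53, 254), (40, 28, 54, 254), (44, 28, 55, 254), (48, 26, 73, 252), (52, 12, 137, 230), (56, 13, 134, 236), (60, 13, 132, 237), (64, 13, 136, 234), (68, 13, 134, 230), (72, 14, 131, 242), (76, 12, 130, 216), (80, 16, 37, 222), (84, 19, 16, 251)]
```

The bar is sliding: its far end is now at about +50, with about 30 mm to go, and friction is about 1.7 N.

Request:
drive_tool([
  {"gripper": 0, "offset": [0.003, 0, 0], "dr": [0, 0, 0]},
  {"gripper": 0, "offset": [0.003, 0, 0], "dr": [0, 0, 0]},
  {"gripper": 0, "offset": [0.003, 0, 0], "dr": [0, 0, 0]},
  {"gripper": 0, "offset": [0.003, 0, 0], "dr": [0, 0, 0]},
  {"gripper": 0, "offset": [0.003, 0, 0], "dr": [0, 0, 0]},
  {"gripper": 0, "offset": [0.003, 0, 0], "dr": [0, 0, 0]},
  {"gripper": 0, "offset": [0.003, 0, 0], "dr": [0, 0, 0]},
  {"gripper": 0, "offset": [0.002, 0, 0], "dr": [0, 0, 0]},
  {"gripper": 0, "offset": [0.001, 0, 0], "dr": [0, 0, 0]},
  {"gripper": 0, "offset": [0.001, 0, 0], "dr": [0, 0, 0]},
])

```text
time_s: 11.42
tcp_pos: [488.2, -97.8, 26.0]
tcp_rot: [-3.141, -0.0, 1.594]
ft_force: [-1.5, 0.2, 0.6]
grip_width: 0.6
finger_force: 1.2
```

Request:
drive_tool([
  {"gripper": 0, "offset": [0.001, 0, 0], "dr": [0, 0, 0]},
  {"gripper": 0, "offset": [0.001, 0, 0], "dr": [0, 0, 0]},
])

```text
time_s: 11.58
tcp_pos: [490.0, -97.8, 26.0]
tcp_rot: [-3.141, -0.0, 1.594]
ft_force: [-2.4, 0.4, 0.1]
grip_width: 0.2
finger_force: 1.0
```

Request:
drive_tool([
  {"gripper": 0, "offset": [0.001, 0, 0], "dr": [0, 0, 0]},
  {"gripper": 0, "offset": [0.001, 0, 0], "dr": [0, 0, 0]},
])

```text
time_s: 11.75
tcp_pos: [492.2, -97.8, 26.0]
tcp_rot: [3.141, 0.0, 1.594]
ft_force: [-2.1, 0.8, 0.2]
grip_width: 0.6
finger_force: 0.9
```

Request:
drive_tool([
  {"gripper": 0, "offset": [0.001, 0, 0], "dr": [0, 0, 0]},
  {"gripper": 0, "offset": [0.0005, 0, 0], "dr": [0, 0, 0]},
])

```text
time_s: 11.92
tcp_pos: [493.8, -97.8, 26.0]
tcp_rot: [3.141, 0.0, 1.594]
ft_force: [-2.2, 0.0, 0.3]
grip_width: 0.1
finger_force: 0.9
```

Request:
drive_tool([
  {"gripper": 0, "offset": [0.001, 0, 0], "dr": [0, 0, 0]},
  {"gripper": 0, "offset": [0, 0, 0], "dr": [0, 0, 0]},
])

```text
time_s: 12.08
tcp_pos: [494.9, -97.8, 26.0]
tcp_rot: [3.141, 0.0, 1.594]
ft_force: [-1.1, -0.0, 0.4]
grip_width: 0.3
finger_force: 0.7
```

```bash
python3 m.py | cut -c1-100; ls pics | grep ^m
```

```text
12.1333 [494.9 -97.8  26. ] [-1.4  0.7  0.6] 0.4698349066772332
[(-140, 11, 143, 100), (-136, 11, 142, 99), (-132, 10, 152, 94), (-128, 11, 141, 98), (-124, 11, 136
m10.6.png
m12.1.png
```

Request:
drive_tool([
  {"gripper": 0, "offset": [0.001, 0, 0], "dr": [0, 0, 0]},
])

```text
time_s: 12.22
tcp_pos: [495.0, -97.8, 25.9]
tcp_rot: [-3.14, -0.0, 1.594]
ft_force: [-4.3, -0.0, 3.6]
grip_width: 0.7
finger_force: 2.5
```

Request:
drive_tool([
  {"gripper": 0, "offset": [0.001, 0, 0], "dr": [0, 0, 0]},
])

```text
time_s: 12.3
tcp_pos: [495.0, -97.7, 25.9]
tcp_rot: [-3.138, -0.0, 1.594]
ft_force: [-7.4, -0.5, 4.5]
grip_width: 0.4
finger_force: 4.0
```

Request:
drive_tool([
  {"gripper": 0, "offset": [0.0005, 0, 0], "dr": [0, 0, 0]},
])

```text
time_s: 12.38
tcp_pos: [495.0, -97.7, 25.9]
tcp_rot: [-3.137, -0.0, 1.595]
ft_force: [-7.4, -0.9, 6.0]
grip_width: 0.7
finger_force: 4.2
```

View pics/m12.1.png

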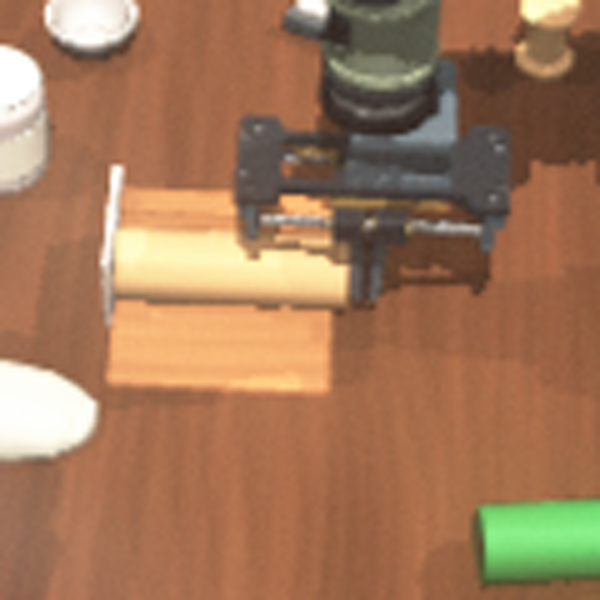

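The force rises while the TCP stays at 495.0, and the picture shows the bar's far end at the plate (115,265). I'll back straight off along −x, then lift.

Request:
drive_tool([
  {"gripper": 0, "offset": [-0.002, 0, 0], "dr": [0, 0, 0]},
  {"gripper": 0, "offset": [-0.003, 0, 0], "dr": [0, 0, 0]},
  {"gripper": 0, "offset": [-0.01, 0, 0], "dr": [0, 0, 0]},
  {"gripper": 0, "offset": [-0.02, 0, 0], "dr": [0, 0, 0]},
  {"gripper": 0, "offset": [-0.02, 0, 0.01], "dr": [0, 0, 0]},
  {"gripper": 0, "offset": [-0.01, 0, 0.03], "dr": [0, 0, 0]},
  {"gripper": 0, "offset": [0, 0, 0.035], "dr": [0, 0, 0]},
  {"gripper": 0, "offset": [0, -0.015, 0.035], "dr": [0, 0, 0]},
  {"gripper": 0, "offset": [0, -0.035, 0.015], "dr": [0, 0, 0]},
  {"gripper": 0, "offset": [0, -0.04, 0], "dr": [0, 0, 0]},
  {"gripper": 0, "offset": [0, -0.04, 0], "dr": [0, 0, 0]},
  {"gripper": 0, "offset": [0, -0.04, 0], "dr": [0, 0, 0]},
])

```text
time_s: 13.38
tcp_pos: [432.0, -269.5, 151.9]
tcp_rot: [3.139, 0.001, 1.594]
ft_force: [0.3, 1.3, 0.3]
grip_width: 0.4
finger_force: 0.0
```

Request:
drive_tool([
  {"gripper": 0, "offset": [0, 0, 0], "dr": [0, 0, 0]},
  {"gripper": 0, "offset": [0, 0, 0], "dr": [0, 0, 0]},
  {"gripper": 0, "offset": [0, 0, 0], "dr": [0, 0, 0]},
  {"gripper": 0, "offset": [0, 0, 0], "dr": [0, 0, 0]},
])

```text
time_s: 13.72
tcp_pos: [431.8, -266.6, 150.8]
tcp_rot: [-3.141, -0.001, 1.595]
ft_force: [0.6, 0.3, -0.1]
grip_width: 0.8
finger_force: 0.0
```

```bash
python3 - <<'E'
from h import *
T=snapshot("top");S=snapshot("side");T0=np.load("top0.npy");S0=np.load("side0.npy")
o=np.array([586.2,-94.1]);th=.0229;R=np.array([[np.cos(th),-np.sin(th)],[np.sin(th),np.cos(th)]])
px=proj("top",[*o,57])[0].astype(int)
r,P=bar("top",T,tuple(px),32);print(np.round(r[1],1),[(R.T@(p[:2]-o)).round(1).tolist() for p in P])
r,P=bar("top",T,(153,186),14);print("thin",P.mean(0).round(1))
r,P=bar("side",S,(232,274),14);print("thin side",P.mean(0).round(1))
cv2.imwrite("pics/f.png",np.hstack([cv2.resize(a[:,:,::-1],(400,400),interpolation=2) for a in(S[110:230,200:320],T[130:250,230:350])]))
E
```

```text
[58.1 16.7] [[83.0, 0.9], [-79.4, 0.3]]
thin [591.8 327.8  14. ]Traceback (most recent call last):
  File "<stdin>", line 7, in <module>
  File "h.py", line 18, in bar
    c=comp(n,im,(15,50,110),(32,148,255),seed); r=cv2.minAreaRect(c); b=cv2.boxPoints(r)
                                                  ~~~~~~~~~~~~~~~^^^
cv2.error: OpenCV(4.12.0) /io/opencv/modules/imgproc/src/convhull.cpp:143: error: (-215:Assertion failed) total >= 0 && (depth == CV_32F || depth == CV_32S) in function 'convexHull'
```

```bash
python3 - <<'E'
from h import *
S=snapshot("side");S0=np.load("side0.npy")
for p in((228,273),(236,275),(232,275),(222,273)):
    try: r,P=bar("side",S,p,14);print(p,r,P.mean(0).round(1),bar("side",S0,(232,274),14)[0])
    except Exception: print(p,cv2.cvtColor(S,cv2.COLOR_RGB2HSV)[p[1],p[0]],cv2.cvtColor(S0,cv2.COLOR_RGB2HSV)[p[1],p[0]])
d=cv2.absdiff(S,S0).max(2)[255:300,190:280];print("diff px",(d>40).sum(),d.max())
E
```

```text
(228, 273) [ 29  45 254] [ 29  50 254]
(236, 275) [ 29  47 254] [ 28  56 254]
(232, 275) ((231.9390106201172, 273.5487976074219), (54.99489974975586, 9.497110366821289), 6.340191841125488) [591.7 329.5  14. ] ((231.9451141357422, 273.4939270019531), (54.99489974975586, 9.386679649353027), 6.340191841125488)
(222, 273) [ 29  47 254] [ 29  50 254]
diff px 0 22
```

The thin bar hasn't moved. The thick bar spans −79.4 to +83 in the V, so it's against the plate within the calibration error, and the hand is clear.

```bash
python3 -c "
from bench import *
print(hand_in())"
```

```text
the job is handed in; nothing more can be done
None
```

I rolled the thick bar up the ramp into the V and slid it against the stop plate by pushing only. The hand is clear, the thin bar is where it was, and the job was handed in after about 14 s; the hand-in returned no verdict.

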